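Hang the green hanger on the gravity rail and latch it home

TASK

Take the roller hanger with the green tab by its tab, hook it from the near side onto the sloped rail at the yellow band, set it down gently and let go, so that it rolls down to the brass catch by itself. Once it has come to rest there, push it on gently with closed fingers against the plate at its rear, by feel, until the catch has clicked over its nose and it is home against the stop, bed it there with a steady push of about 10 N for two seconds, then leave it. Do not bump or force anything on the rail, and leave the hanger with the red tab alone.

Things in the scene. Friction and masses are not known exactly. Their poses are not given: they have to be found in the camera images.
- hanger_green: Aluminium roller hanger, GREEN tab on top, standing on its foot; 143 long (y) x 48 wide (x) x 198 mm high, 0.28 to 0.44 kg. Origin: centre of the foot's underside, z up. Travels along its y axis: nose at -y goes downhill first. A C-arm plate at x = -24 to -20 mm joins foot and top; the gap between the coupling it carries (top at z = 61) and the cheeks (bottom at z = 114 mm) is open towards +x.
- hanger_green_seat (a point): Point of the green hanger on the line through its two roller treads, (0, 0, 130 mm) in its frame; lies on the bar's top edge when seated. Rollers: 22 mm diameter at y = +26 mm, 12 mm at y = -56 mm, between cheek plates 10 mm apart inside, z = 114 to 154 mm (y = -38 to 38), lower edges flared outwards. The rollers are damped: it runs down by itself at about 0.1 m/s.
- hanger_green_tab (a point): Middle of the green grip tab, (0, 0, 182 mm) in the hanger's frame. The tab is 14 mm thick (x), 30 mm long (y), z = 160 to 198 mm; below it, down to z = 153, a bridge 16 (x) x 50 mm (y).
- hanger_green_push (a point): Middle of the upright push plate at the hanger's rear (uphill) end, (0, 68, 152 mm) in the hanger's frame, on the plate's outer face, which looks to +y. Plate: x = -10 to +10 mm, z = 134 to 170 mm. Nose at the other end: a small free roller across it, 8 mm diameter, centred at y = -71 mm, top at z = 152 mm, front at y = -75 mm.
- hanger_red: The same kind of hanger with a RED tab, standing on the bench; leave it alone. Same shape, size, axes and origin as the green one.
- track: Sloped steel bar: 6 mm thick, 20 deep, 510 long. Origin: middle of its top edge, 190 mm above the bench. y runs UPHILL along the bar (9 degrees, falls to the robot's right), x across it, away from the robot, z square off the top edge. End posts at y = -242 and +242 mm. To hook on: hanger axes along the bar's, treads 15 to 30 mm above the top edge, move in from -x till centred, then lower.
- rail: Rail stand that carries bar, catch and stop, fixed to the bench: base plate 80 (x) x 520 (y) x 8 mm and two posts. Origin: centre of the base's underside, 190 mm below the bar's middle; z up, y towards the high end. Delicate: setting the hanger down with over 25 N, loading it with over 20 N of finger force at the catch or stop, or over 25 N between robot and rail is forcing it.
- band (a point): Middle of the yellow band, on the bar's top edge (y = +100 mm of the bar; the band covers +70 to +130 mm). The seat point of the hanger belongs here when it is let go.
- stop_zone (a point): Middle (y = -165 mm) of the part of the bar where a dark stop block (30 mm wide, 30 mm above the top edge) is clamped. The uphill face of the steel anvil in it, which meets the hanger's nose roller 2 to 22 mm above the top edge, lies anywhere from y = -182 to -153 mm on the bar; exactly where is not reported and must be felt. The stop is rigid.
- catch (a joint): Angle (rad) of the brass sprung arm on the stop; grows as it lifts. A hanger rolling down halts at its ramped tooth (angle near 0, seat point at about y = -80 to -50 mm on the bar), 26 to 32 mm short of the stop. Pushed downhill with 3 to 7 N it lifts the arm to about 0.2, which then drops behind the nose roller and rests on it at 0.08 to 0.13: clicked. The stop is 1 to 7 mm further.

How it is judged:
On the way, in this order (a step that is already met when the one before it is completed fails the run):
1. the green hanger is seated on the bar's upper part and let go (x of hanger_green_seat in the frame of track between -0.005 and 0.005 m and z of hanger_green_seat in the frame of track between -0.004 and 0.004 m and contact force between the fingers and hanger_green below 0.05 N and y of hanger_green_seat in the frame of track above 0.03 m), for 0.1 s.
2. it has rolled down and rests at the catch, untouched (x of hanger_green_seat in the frame of track between -0.005 and 0.005 m and z of hanger_green_seat in the frame of track between -0.004 and 0.004 m and contact force between the fingers and hanger_green below 0.05 N and y of hanger_green_seat in the frame of track below -0.045 m and linear speed of hanger_green below 0.01 m/s and value of joint catch below 0.03 rad), for 0.3 s.
3. with the catch clicked it is bedded against the stop with a steady push of 6 to 14 N (x of hanger_green_seat in the frame of track between -0.005 and 0.005 m and z of hanger_green_seat in the frame of track between -0.004 and 0.004 m and y of hanger_green_seat in the frame of track below -0.073 m and value of joint catch between 0.05 and 0.15 rad and linear speed of hanger_green below 0.01 m/s and contact force between the fingers and hanger_green between 6 and 14 N), for 1 s.
At the end, for the whole second after the job is handed in: The green hanger hangs on the bar, seated within 5 mm sideways and 4 mm in height, its seat point 73 to 120 mm downhill of the bar's middle, the catch resting on its nose roller (catch angle 0.05 to 0.15 rad), at rest (below 10 mm/s) and not touched by the fingers (x of hanger_green_seat in the frame of track between -0.005 and 0.005 m and z of hanger_green_seat in the frame of track between -0.004 and 0.004 m and contact force between the fingers and hanger_green below 0.05 N and y of hanger_green_seat in the frame of track between -0.12 and -0.073 m and value of joint catch between 0.05 and 0.15 rad and linear speed of hanger_green below 0.01 m/s).
It fails at once if the hanger is dropped or pressed hard onto the bar (more than 25 N) (y of hanger_green_seat in the frame of track above -0.035 m and contact force between hanger_green and rail above 25 N).
It fails at once if the hanger is forced at the catch or stop (the fingers load it with more than 20 N) (y of hanger_green_seat in the frame of track below -0.035 m and x of hanger_green_seat in the frame of track between -0.005 and 0.005 m and z of hanger_green_seat in the frame of track between -0.004 and 0.004 m and contact force between the fingers and hanger_green above 20 N).
It fails at once if the hanger is pushed or held on the middle of the run instead of rolling by itself (x of hanger_green_seat in the frame of track between -0.005 and 0.005 m and z of hanger_green_seat in the frame of track between -0.004 and 0.004 m and y of hanger_green_seat in the frame of track between -0.035 and 0.02 m and contact force between the fingers and hanger_green above 0.5 N).
It fails at once if the robot forces the rail (more than 25 N) (contact force between any of the fingers, the arm and rail above 25 N).
It fails at once if the red hanger is moved more than 15 mm or tipped (distance of hanger_red from where it was at the start of the episode above 0.015 m or angle between hanger_red's own z axis and vertical above 0.2 rad).
It also fails if it takes over 67 s, if anything falls off the work surface, if the arm or the gripper's body presses on something with over 40 N, if the wrist force passes 120 N, or if a joint passes its speed limit or range.

ROBOT

A 6-joint arm with a two-finger parallel gripper is mounted at the origin on a cart in front of the work surface, level with it; the furniture and walls round the work are solid. World frame = base frame: x ahead of the robot, y to its left, z up, the work surface at z = 0. Lengths are in m, angles in rad, forces in N, time in s.
With the tool pointing down it reaches from about 0.325 to 0.9 m from the base axis. Payload 6.1 kg.
Tool frame: the origin (TCP) lies midway between the tips of the shut fingers; the grasp point (between the pads) lies 19 mm behind it (robot.pinch_z is the distance from the TCP to the grasp point, in m); x points along the fingers, y is the direction in which the jaws open and shut, and the axes are right-handed (so a half turn about x gives the same grasp; the last joint's range is limited). The gripper opens to 87 mm and grips with 3 to 60 N. Pads are 19 mm wide; open, the fingers measure 117 mm over their backs; the gripper's body (75 mm by 190 mm) begins 51 mm behind the grasp point.
Start: joints at [1.059, 0.22, 1.526, -0, 1.395, -0.126], TCP at [0.235, 0.579, 0.223] pointing down, gripper open.
Joint ranges: [-2.98, 2.98], [-0.91, 2.08], [0.09, 2.57], [-1.24, 4.39], [0.2, 2.65], [-2.68, 2.68]. Speed limits (rad/s): [2.57, 2.57, 3.01, 3.14, 3.14, 3.14].

INTERFACE

Orientations are given as a unit quaternion [x, y, z, w].
In Python, from bench import robot, eyes, workorder gives the robot as it stands. The module is installed in compiled form; this text tells all that it offers.
- The arm moves only by the tool apply_moves, never from a script. Its arguments are lists of equal length, an entry for each row: "translation": the shift along the tool's x, y, z in mm, a list of three; "turn": the turn, a rotation vector about the tool's x, y, z in degrees, a list of three. In form: {"translation": [[x, y, z], ...], "turn": [[ax, ay, az], ...]}. A call has exactly 5 rows; each row shifts and turns the pose as measured when the row begins, along the tool's axes as they then stand; what a row does not reach is not made up. A row lasts 1/8 s, in which the tool goes at most 62.5 mm and 10.7 degrees, less where a joint would pass 70% of its speed; a pose out of reach is approached as far as the arm can. A call with a gripper value outside its range is refused whole. "jaw" is the closure, from -1 (fully open) to 1 (shut), set as the call begins (left out, the last holds). The fingers move at their own pace and stop on an object; "newtons" is the grip in N (left out, the last holds). Time passes only in rows, so rows that do not move let the fingers close, or fill a call up. It gives the time, the measured TCP pose, the force and the opening at its end, in the units of the state.
- robot.state(): the state, without advancing time (a new reading comes with each control period).
- eyes.snapshot(name): name is "side" or "top"; returns the picture (480x640x3 uint8, red, green, blue); there is no depth.
- eyes.calibration(name): a dict with "vfov" (degrees; the focal length in pixels is half the picture's height over the tangent of half this angle, whatever the lens; pixels are square), "cx", "cy" (the principal point, pixels), "k1" (the pictures are not rectified: a ray, as slopes to the right and down, at radius r is drawn at 1 + k1 r^2 times it, then the intrinsics apply), "rvec" (rotation vector, rad) and "tvec" (3), from world to camera coordinates, as OpenCV has them. Camera axes: x right, y down, z forward; pixel columns grow to the right and rows downward; lengths in m; the calibration is good to about 2 mm. A picture is of the moment at which its call begins. calibration takes no time and is no camera call.
- workorder.close_job(): hands the job in, once; it reports no verdict.
The state is a dict: "t": time; "joints": joint angles; "qd": joint speeds; "joint_efforts": joint torques, N m; "tool_pos": TCP position; "orientation": TCP orientation; "contact_force": force on the tool from outside, world axes, zero at the start; "ft_torque": the same for the moment, N m; "gripper_width": finger opening in m.
Only numpy, scipy, OpenCV 4.12 (cv2) and the standard library are available. Lean on these libraries where they do the work, as an engineer would, in place of code of your own. Each camera call takes 0.05 s, during which the arm holds its last target. There are 200 camera calls.

## Working session

There is one attempt and no reset: what is moved stays moved. The work goes in short steps, Python scripts to look and compute and a tool call to move; the robot and the scene stay as the last step left them, time stands still between calls to the robot, and variables do not carry over. Pictures are saved under pics/ and viewed, about 8 in all and at most 12, crops included, and the job is handed in when it is done.

Besides the shell and the picture viewer there is one more tool, called in YAML: its name, and indented under it one key for each argument. apply_moves: Moves the arm, as the interface text tells. Its arguments: {"type":"object","properties":{"translation":{"type":"array","items":{"type":"array","items":{"type":"number"}}},"turn":{"type":"array","items":{"type":"array","items":{"type":"number"}}},"jaw":{"type":"number"},"newtons":{"type":"number"}},"required":["translation","turn"]}

```bash
mkdir -p pics
cat > h.py <<'E'
from bench import robot, eyes, workorder
import numpy as np, cv2
from scipy.spatial.transform import Rotation as R
def cam(n):
    c=eyes.calibration(n); f=240/np.tan(np.radians(c["vfov"])/2)
    K=np.array([[f,0,c["cx"]],[0,f,c["cy"]],[0,0,1]]); return K,np.array([c["k1"],0,0,0.]),np.array(c["rvec"],float),np.array(c["tvec"],float)
def ray(n,px):
    K,d,r,t=cam(n); u=cv2.undistortPoints(np.array([[px]],float),K,d)[0,0]
    M=cv2.Rodrigues(r)[0]; v=M.T@np.array([u[0],u[1],1]); return -M.T@t, v/np.linalg.norm(v)
def plane(n,px,z):
    o,v=ray(n,px); return o+v*(z-o[2])/v[2]
def cross(p1,p2):
    o,v=ray("top",p1); q,w=ray("side",p2)
    s=np.linalg.lstsq(np.c_[v,-w],q-o,rcond=None)[0]; a,b=o+s[0]*v,q+s[1]*w
    return (a+b)/2,np.linalg.norm(a-b)
def proj(n,P):
    K,d,r,t=cam(n); return cv2.projectPoints(np.atleast_2d(np.array(P,float)),r,t,K,d)[0][:,0]
def snap(n,f):
    im=cv2.cvtColor(eyes.snapshot(n),cv2.COLOR_RGB2BGR); cv2.imwrite(f"pics/{f}.png",im); return im
def blobs(im,lo,hi,amin=40):
    m=cv2.inRange(cv2.cvtColor(im,cv2.COLOR_BGR2HSV),np.array(lo),np.array(hi))
    n,l,s,c=cv2.connectedComponentsWithStats(m)
    return [(s[i].tolist(),c[i].round(1).tolist(),[np.round(v,1).tolist() if not np.isscalar(v) else round(v,1) for v in cv2.minAreaRect(np.argwhere(l==i)[:,::-1].astype(np.float32))]) for i in range(1,n) if s[i,4]>=amin]
E
python3 - <<'E'
from h import *
for n in("top","side"):
    im=snap(n,n+"0"); o,v=ray(n,(320,240)); print(n,o,v,cam(n)[0][0,0],cam(n)[1][0])
    for k,lo,hi in(("g",(45,90,50),(85,255,255)),("y",(22,110,90),(34,255,255)),("r",(0,140,60),(6,255,255))): print(k,blobs(im,lo,hi))
s=robot.state(); print({k:np.round(s[k],3) for k in s}, robot.pinch_z)
E
```

```text
top [0.4749042  0.01115097 1.13330298] [ 0.03849323  0.01120858 -0.999196  ] 573.9465977076436 -0.18032325923178016
g [([274, 80, 96, 55, 1618], [337.0, 114.5], [[322.1, 103.7], [92.7, 53.2], 5.9]), ([211, 287, 20, 9, 146], [220.8, 291.0], [[220.8, 290.9], [19.0, 7.9], 5.7])]
y [([513, 0, 11, 90, 372], [517.7, 37.4], [[518.4, 44.6], [9.0, 89.1], 1.5]), ([445, 54, 4, 26, 66], [446.7, 66.2], [[446.8, 66.5], [25.1, 2.7], 87.0]), ([450, 54, 60, 39, 1831], [478.0, 74.5], [[479.5, 73.0], [59.0, 38.0], 0.0]), ([442, 286, 12, 6, 63], [447.4, 288.8], [[447.5, 288.5], [5.0, 11.0], 90.0])]
r [([20, 0, 95, 62, 4362], [67.5, 29.8], [[67.0, 30.5], [61.0, 94.0], 90.0]), ([365, 0, 78, 92, 3782], [403.9, 54.6], [[403.5, 45.5], [91.0, 77.0], 90.0]), ([422, 284, 19, 9, 143], [430.7, 288.0], [[430.8, 288.0], [18.2, 7.8], 7.1]), ([282, 450, 98, 3, 113], [329.1, 450.2], [[330.5, 451.0], [2.0, 97.0], 90.0])]
side [0.57507319 1.0717066  0.61718082] [-0.05982493 -0.90229175 -0.426955  ] 591.4416727627779 -0.016402574366353985
g [([370, 240, 9, 24, 168], [373.3, 250.4], [[374.0, 251.5], [23.0, 8.0], 90.0]), (
[... 520 characters left out ...]
43.4], [[196.9, 143.4], [14.3, 18.6], 23.2]), ([132, 139, 7, 13, 44], [135.4, 146.0], [[136.0, 145.5], [4.7, 12.3], 18.4]), ([346, 172, 7, 18, 104], [349.0, 180.3], [[349.0, 180.5], [17.0, 6.0], 90.0])]
{'t': np.float64(0.1), 'joints': array([ 1.059,  0.221,  1.527,  0.   ,  1.395, -0.126]), 'qd': array([ 0.001, -0.002, -0.002,  0.001,  0.001,  0.   ]), 'joint_efforts': array([ 1.0000e-03, -4.9594e+01, -3.8852e+01,  7.0000e-02,  5.1000e-02,
       -0.0000e+00]), 'tool_pos': array([0.235, 0.579, 0.222]), 'orientation': array([ 0.135,  0.694, -0.136,  0.694]), 'contact_force': array([-0.331,  0.19 ,  0.426]), 'ft_torque': array([0.011, 0.014, 0.059]), 'gripper_width': np.float64(0.087)} 0.0187
```

View pics/top0.png

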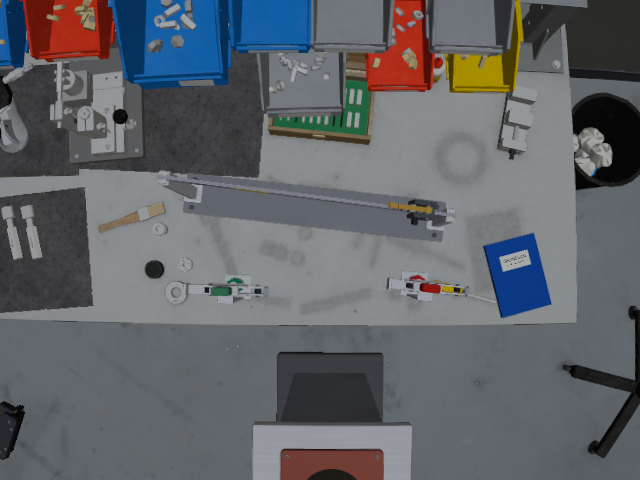

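View pics/side0.png

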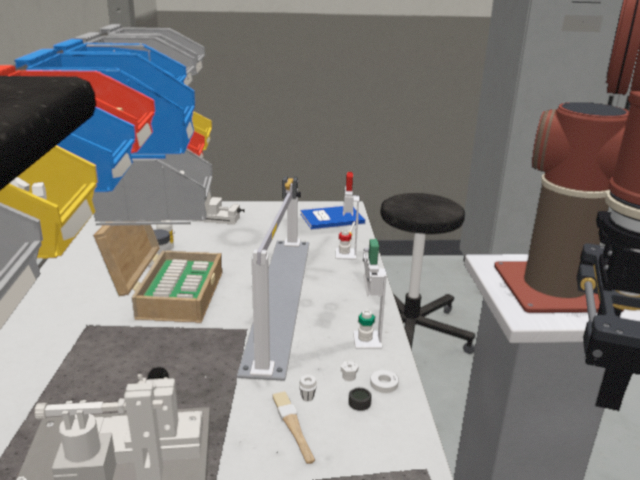

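Run:
```python
from h import *
t=cv2.imread("pics/top0.png"); s=cv2.imread("pics/side0.png")
r=lambda im,x0,x1,y0,y1,k: cv2.resize(im[y0:y1,x0:x1],None,fx=k,fy=k,interpolation=cv2.INTER_CUBIC)
a=r(t,160,280,270,305,5); b=r(t,155,315,165,205,5); b2=r(t,305,465,185,235,5)
c=np.zeros((175+200+220,800,3),np.uint8); c[:175,:600]=a; c[175:375]=b; c[375:595]=b2[:220]
cv2.imwrite("pics/c1.png",c)
c=np.zeros((600,800,3),np.uint8); c[:,:450]=r(s,240,330,175,295,5); c[:480-5,450:]=r(s,340,410,230,325,5)
cv2.imwrite("pics/c2.png",c)
```

```text
(no output)
```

View pics/c1.png

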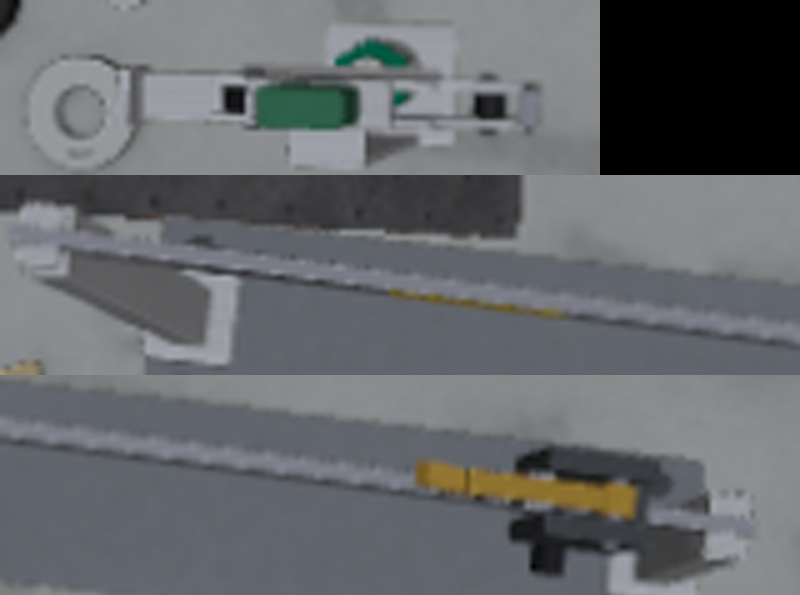

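View pics/c2.png

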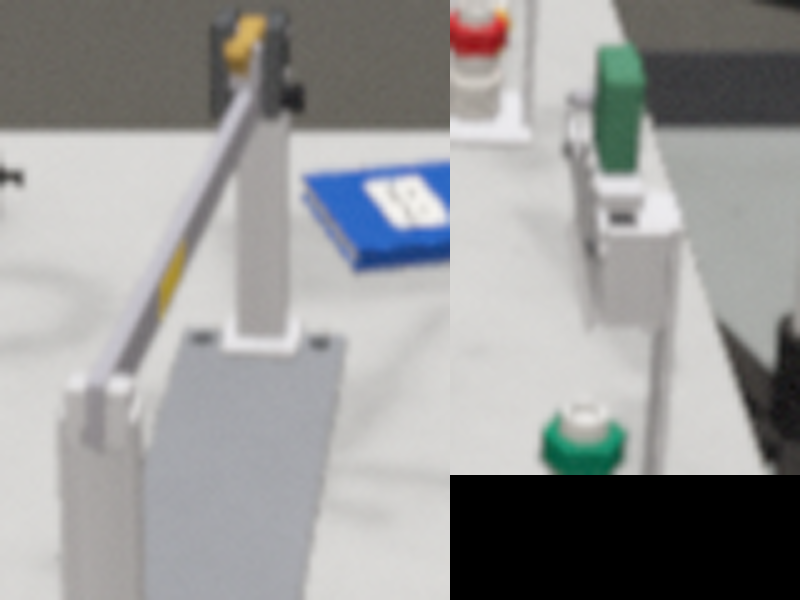

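Run:
```python
from h import *
np.set_printoptions(precision=4,suppress=True)
c=lambda x,y,x0,y0:(x0+(x+.5)/5-.5,y0+(y+.5)/5-.5)
tab=plane("top",c(302,108.5,160,270),.198); nose=plane("top",c(531,104,160,270),.150); pl=plane("top",c(122,95,160,270),.170)
print("tab",tab,"nose",nose,"plate",pl)
for a,b in((tab,nose),(pl,nose),(pl,tab)): d=a-b; print("yaw",np.degrees(np.arctan2(-d[0],d[1])),np.hypot(*d[:2]))
print("tab 2view (+y face top edge)",cross(c(260,108.5,160,270),c(620-450,79,340,230)))
H=plane("top",c(12,232-175,155,165),.19+.0399); L=plane("top",c(754,525-375,305,185),.19-.0399)
d=H-L; print("bar",H,L,(H+L)/2,np.linalg.norm(d),np.degrees(np.arctan2(-d[0],d[1])))
# other bar points, width-centre in top
t=cv2.imread("pics/top0.png")
for u in (200,230,260,290,315,340,370):
    col=t[165:235,u].astype(int).sum(1); print(u,(col[5:50]).tolist()) if u==290 else None
# side band
s=cv2.imread("pics/side0.png"); print(blobs(s,(18,80,60),(34,255,255),15)); print(blobs(t,(15,80,60),(34,255,255),8))
M=(H+L)/2; y=d/np.linalg.norm(d)
print("proj bar y=-255,70,100,130,255", proj("top",[M+y*k for k in(-.255,.07,.1,.13,.255)]), proj("side",[M+y*k for k in(-.255,.07,.1,.13,.255)]))
```

```text
tab [0.4266 0.1855 0.198 ] nose [0.4262 0.1151 0.15  ] plate [0.4292 0.2529 0.17  ]
yaw -0.3404679481783393 0.07047306351619045
yaw -1.2450330725485215 0.1378520621522893
yaw -2.190887580458346 0.0673969645522053
tab 2view (+y face top edge) (array([0.4274, 0.2   , 0.1947]), np.float64(0.0021740004647111603))
bar [0.613  0.285  0.2299] [ 0.5568 -0.2121  0.1501] [0.5849 0.0364 0.19  ] 0.5065926088434805 -6.451465221378837
290 [425, 425, 423, 422, 422, 418, 418, 419, 420, 419, 422, 421, 416, 389, 326, 306, 310, 308, 307, 307, 308, 358, 403, 383, 361, 288, 255, 305, 307, 304, 302, 301, 302, 303, 306, 306, 305, 307, 306, 305, 304, 304, 304, 303, 302]
[([192, 111, 20, 40, 402], [202.1, 126.1], [[201.5, 130.5], [39.0, 19.0], 90.0]), ([0, 145, 97, 114, 5469], [53.4, 195.2], [[56.9, 200.3], [89.0, 102.3], 51.1]), ([285, 178, 8, 12, 58], [288.3, 183.0], [[288.3, 182.8], [5.6, 12.0], 29.7]), ([272, 224, 5, 14, 32], [273.8, 230.3], [[273.8, 230.4], [2.7, 13.4], 26.6]), ([169, 230, 4, 13, 44], [170.6, 236.4], [[170.5, 236.0], [12.0, 3.0], 90.0]), ([580, 265, 20, 30, 158], [589.9, 280.7], [[588.2
[... 1304 characters left out ...]
, 188, 11, 3, 12], [238.3, 189.0], [[238.0, 188.9], [10.2, 1.0], 8.1]), ([388, 202, 45, 12, 242], [410.6, 207.2], [[409.8, 206.9], [44.5, 6.4], 8.1]), ([99, 211, 40, 20, 242], [121.0, 221.0], [[118.7, 222.9], [9.1, 41.1], 67.9]), ([434, 280, 7, 2, 8], [436.9, 280.6], [[436.9, 280.7], [6.1, 1.0], 14.0]), ([442, 286, 16, 7, 73], [447.9, 288.8], [[449.2, 289.0], [15.0, 5.6], 5.7]), ([458, 288, 5, 5, 15], [460.5, 290.5], [[460.0, 290.0], [4.0, 4.0], 90.0])]
proj bar y=-255,70,100,130,255 [[456.3153 214.7247]
 [269.0855 190.0211]
 [250.8697 187.7018]
 [232.5726 185.3876]
 [155.9565 175.8724]] [[292.4745 184.7085]
 [274.5766 219.0931]
 [272.3735 223.3268]
 [270.0425 227.8061]
 [258.6761 249.6525]]
```

```bash
cat >> h.py <<'E'
np.set_printoptions(precision=4,suppress=True)
YH=-1.5; YT=-6.45; MID=np.array([.585,.0364,.19])
def down(yaw,tilt=0,flip=1):   # hanger-like frame -> tool frame (tool x = -z, tool y = flip*x)
    B=R.from_euler("zx",[yaw,tilt],degrees=True).as_matrix()
    X=-B[:,2]; Y=flip*B[:,0]; return R.from_matrix(np.c_[X,Y,np.cross(X,Y)])
def track(p): return MID+R.from_euler("zx",[YT,9],degrees=True).apply(p)
def plan(pos,rot,n):
    s=robot.state(); p=np.array(s["tool_pos"]); q=R.from_quat(s["orientation"]); w=(q.inv()*rot).as_rotvec()
    for i in range(n):
        a=q*R.from_rotvec(w*i/n); print(a.inv().apply((np.array(pos)-p)/n*1000).round(1).tolist(),np.degrees(w/n).round(1).tolist())
E
python3 - <<'E'
from h import *
s=robot.state(); print(R.from_quat(s["orientation"]).as_matrix())
for f in(1,-1):
  r=down(YH,0,f); print(f,np.degrees((R.from_quat(s["orientation"]).inv()*r).as_rotvec()))
  plan([.427,.186,.265],r,10)
E
```

```text
[[-0.0009  0.3763  0.9265]
 [-0.0015  0.9265 -0.3763]
 [-1.     -0.0017 -0.0002]]
1 [69.396   0.0478  0.0942]
[-4.3, -29.2, 32.6] [6.9, 0.0, 0.0]
[-4.3, -25.0, 35.9] [6.9, 0.0, 0.0]
[-4.3, -20.5, 38.6] [6.9, 0.0, 0.0]
[-4.3, -15.7, 40.8] [6.9, 0.0, 0.0]
[-4.3, -10.6, 42.4] [6.9, 0.0, 0.0]
[-4.3, -5.4, 43.4] [6.9, 0.0, 0.0]
[-4.3, -0.1, 43.7] [6.9, 0.0, 0.0]
[-4.3, 5.1, 43.4] [6.9, 0.0, 0.0]
[-4.3, 10.3, 42.5] [6.9, 0.0, 0.0]
[-4.3, 15.4, 40.9] [6.9, 0.0, 0.0]
-1 [-110.604    -0.104     0.0528]
[-4.3, -29.2, 32.6] [-11.1, -0.0, 0.0]
[-4.3, -34.9, 26.4] [-11.1, -0.0, 0.0]
[-4.3, -39.3, 19.2] [-11.1, -0.0, 0.0]
[-4.3, -42.2, 11.3] [-11.1, -0.0, 0.0]
[-4.3, -43.6, 3.0] [-11.1, -0.0, 0.0]
[-4.3, -43.4, -5.4] [-11.1, -0.0, 0.0]
[-4.3, -41.5, -13.6] [-11.1, -0.0, 0.0]
[-4.3, -38.1, -21.4] [-11.1, -0.0, 0.0]
[-4.3, -33.3, -28.3] [-11.1, -0.0, 0.0]
[-4.3, -27.3, -34.1] [-11.1, -0.0, 0.0]
```

apply_moves:
  translation:
    - [-4.3,-29.2,32.6]
    - [-4.3,-25,35.9]
    - [-4.3,-20.5,38.6]
    - [-4.3,-15.7,40.8]
    - [-4.3,-10.6,42.4]
  turn:
    - [6.9,0,0]
    - [6.9,0,0]
    - [6.9,0,0]
    - [6.9,0,0]
    - [6.9,0,0]
  jaw: -1

```text
t: 0.72
tool_pos: [0.3299, 0.3771, 0.2402]
orientation: [0.337, 0.621, -0.342, 0.62]
contact_force: [0.9, 0.8, 0.4]
gripper_width: 0.0865
```

apply_moves:
  translation:
    - [-4.3,-5.4,43.4]
    - [-4.3,0,43.7]
    - [-4.3,5.1,43.4]
    - [-4.3,10.3,42.5]
    - [0,0,0]
  turn:
    - [6.9,0,0]
    - [6.9,0,0]
    - [6.9,0,0]
    - [6.9,0,0]
    - [0,0,0]

```text
t: 1.35
tool_pos: [0.4063, 0.2109, 0.2573]
orientation: [0.48, 0.516, -0.486, 0.517]
contact_force: [-0.3, -0.1, 0.3]
gripper_width: 0.0868
```

Run:
```python
from h import *
s=robot.state(); print(s["t"],s["tool_pos"],s["contact_force"],s["joints"])
plan([.427,.186,.265],down(YH),5)
```

```text
1.35 [0.4063 0.2109 0.2573] [-0.2755 -0.0714  0.3385] [ 0.3104 -0.2066  1.8908 -0.0054  1.4648  0.244 ]
[-1.5, 3.8, 5.3] [1.1, 0.1, 0.1]
[-1.5, 3.9, 5.2] [1.1, 0.1, 0.1]
[-1.5, 4.0, 5.1] [1.1, 0.1, 0.1]
[-1.5, 4.1, 5.0] [1.1, 0.1, 0.1]
[-1.5, 4.2, 5.0] [1.1, 0.1, 0.1]
```

apply_moves:
  translation:
    - [-2,7,9]
    - [-2,7,9]
    - [0,6,8]
    - [0,0,0]
    - [0,0,0]
  turn:
    - [2,0,0]
    - [2,0,0]
    - [1.5,0,0]
    - [0,0,0]
    - [0,0,0]

```text
t: 1.98
tool_pos: [0.4273, 0.1859, 0.2605]
orientation: [-0.504, -0.492, 0.511, -0.492]
contact_force: [0.6, 0.1, 0.7]
gripper_width: 0.087
```

Run:
```python
from h import *
im=snap("top","top1"); im2=snap("side","side1")
c=np.zeros((600,800,3),np.uint8)
c[:300,:600]=cv2.resize(im[245:320,150:300],None,fx=4,fy=4); c[300:600,:600]=cv2.resize(im2[190:340,250:550],None,fx=2,fy=2)
cv2.imwrite("pics/c3.png",c)
s=robot.state(); print(s["t"],s["tool_pos"],s["contact_force"])
plan([.427,.186,.165],down(YH),5)
```

```text
2.075 [0.4273 0.186  0.2606] [ 0.8846 -0.1166  0.8278]
[19.1, 0.1, -0.1] [-0.1, 0.1, 0.1]
[19.1, 0.0, -0.1] [-0.1, 0.1, 0.1]
[19.1, 0.0, -0.1] [-0.1, 0.1, 0.1]
[19.1, -0.0, -0.1] [-0.1, 0.1, 0.1]
[19.1, -0.0, -0.0] [-0.1, 0.1, 0.1]
```

View pics/c3.png

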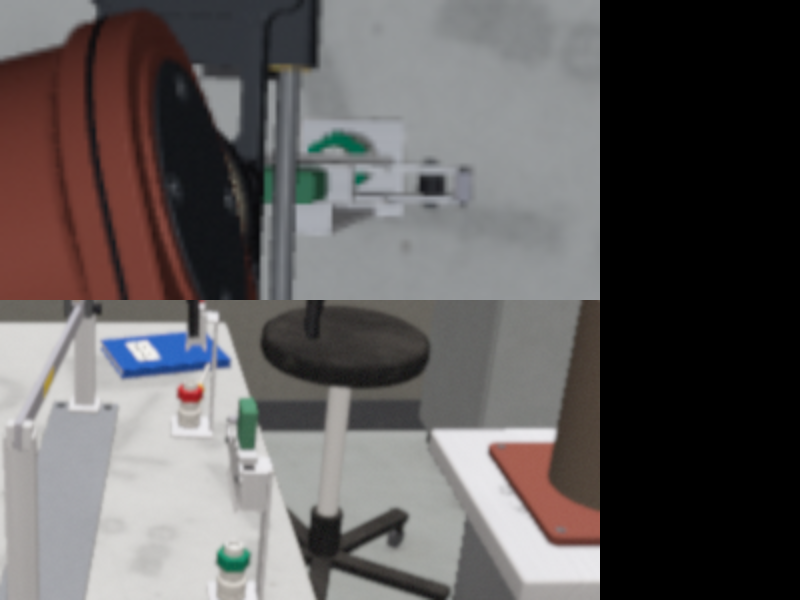

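The gripper straddles the tab: in the side crop the fingers are at x ≈ 195 and 312, with the tab at 247. I'll descend and grip.

apply_moves:
  translation:
    - [24,0,0]
    - [24,0,0]
    - [24,0,0]
    - [24,0,0]
    - [0,0,0]
  turn:
    - [0,0,0]
    - [0,0,0]
    - [0,0,0]
    - [0,0,0]
    - [0,0,0]

```text
t: 2.7
tool_pos: [0.4263, 0.1869, 0.1629]
orientation: [-0.504, -0.493, 0.51, -0.493]
contact_force: [-0.6, -0.9, 0.3]
gripper_width: 0.0869
```

apply_moves:
  translation:
    - [0,0,0]
    - [0,0,0]
    - [0,0,0]
    - [0,0,0]
    - [0,0,0]
  turn:
    - [0,0,0]
    - [0,0,0]
    - [0,0,0]
    - [0,0,0]
    - [0,0,0]
  jaw: 1
  newtons: 30

```text
t: 3.32
tool_pos: [0.4285, 0.1877, 0.167]
orientation: [-0.506, -0.492, 0.508, -0.495]
contact_force: [-0.2, -0.8, -0.5]
gripper_width: 0.0448
```

apply_moves:
  translation:
    - [0,0,0]
    - [0,0,0]
    - [-20,0,0]
    - [-40,0,0]
    - [-40,0,0]
  turn:
    - [0,0,0]
    - [0,0,0]
    - [0,0,0]
    - [0,0,0]
    - [0,0,0]

```text
t: 3.95
tool_pos: [0.425, 0.1872, 0.2637]
orientation: [-0.502, -0.494, 0.511, -0.492]
contact_force: [0.9, -0.1, -2.5]
gripper_width: 0.0138
```

```bash
cat >> h.py <<'E'
def tcp(x,y,z,hz=.036): return track([x,y,z])+R.from_euler("zx",[YT,9],degrees=True).apply([0,0,hz])
E
python3 - <<'E'
from h import *
print(tcp(-.09,.1,.024)); plan(tcp(-.09,.1,.024),down(YT,9),5)
E
```

```text
[0.5068 0.1351 0.2664]
[-0.6, 16.6, 10.0] [1.0, 1.9, -0.0]
[-1.0, 16.8, 9.7] [1.0, 1.9, -0.0]
[-1.3, 17.0, 9.3] [1.0, 1.9, -0.0]
[-1.6, 17.1, 9.0] [1.0, 1.9, -0.0]
[-1.9, 17.3, 8.7] [1.0, 1.9, -0.0]
```

apply_moves:
  translation:
    - [-0.6,16.6,10]
    - [-1,16.8,9.7]
    - [-1.3,17,9.3]
    - [-1.6,17.1,9]
    - [-1.9,17.3,8.7]
  turn:
    - [1,1.9,0]
    - [1,1.9,0]
    - [1,1.9,0]
    - [1,1.9,0]
    - [1,1.9,0]
  newtons: 45

```text
t: 4.58
tool_pos: [0.5081, 0.1351, 0.2674]
orientation: [0.565, 0.512, -0.487, 0.426]
contact_force: [-0.4, 0.1, -2.0]
gripper_width: 0.0132
```

Run:
```python
from h import *
im=snap("top","top2"); im2=snap("side","side2")
c=np.zeros((600,800,3),np.uint8)
c[:280,:800]=cv2.resize(im[165:235,150:350],None,fx=4,fy=4); c[280:600,:640]=cv2.resize(im2[160:320,200:520],None,fx=2,fy=2)
cv2.imwrite("pics/c4.png",c)
s=robot.state(); print(s["t"],s["tool_pos"],s["contact_force"])
plan(tcp(-.09,.1,.024),down(YT,9),2)
q=R.from_quat(s["orientation"]).as_matrix(); B=np.c_[q[:,1],np.cross(-q[:,0],q[:,1]),-q[:,0]]
org=np.array(s["tool_pos"])-B@[0,0,.166]; print(B)
for nm,P in dict(tabtop=[0,15,198],plateTop=[0,68,170],nose=[0,-71,148],seat=[0,0,130],armL=[-24,38,114]).items():
    X=org+B@(np.array(P)/1000); print(nm,X,proj("top",X)[0],proj("side",X)[0])
```

```text
4.675 [0.5088 0.1338 0.267 ] [-1.1891  0.0137 -2.8816]
[0.4, -1.0, -0.5] [-0.1, -0.1, -0.0]
[0.4, -1.0, -0.5] [-0.1, -0.1, -0.0]
[[ 0.9932  0.116  -0.0017]
 [-0.1148  0.9802 -0.1613]
 [-0.017   0.1604  0.9869]]
tabtop [0.5105 0.1434 0.301 ] [235.8269 237.5527] [323.6124 172.6076]
plateTop [0.5167 0.1999 0.2819] [200.6734 233.9482] [321.5427 195.7464]
nose [0.5006 0.0672 0.2379] [290.5816 245.6353] [325.5997 192.13  ]
seat [0.5088 0.1397 0.2315] [245.0734 240.4623] [323.3638 210.676 ]
armL [0.4894 0.1822 0.2222] [219.4416 252.7712] [336.4993 225.763 ]
```

View pics/c4.png

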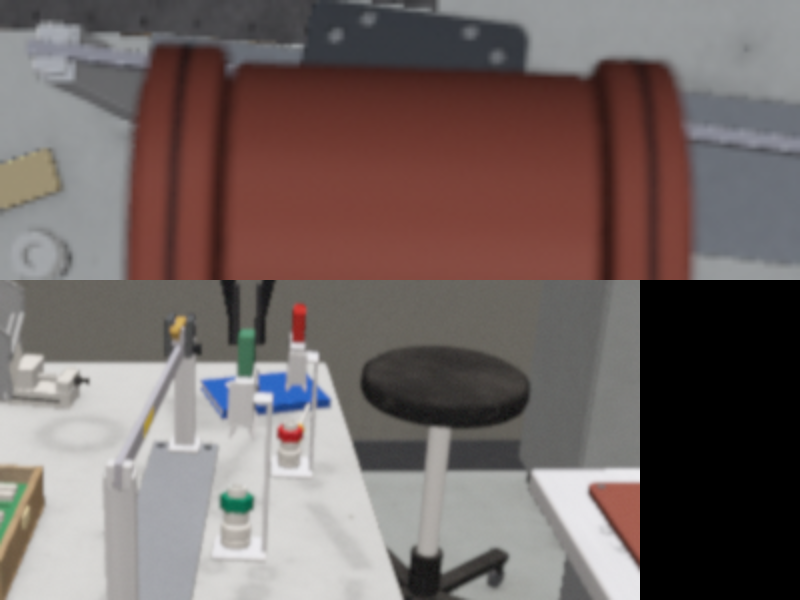

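The side crop shows the tab only about 9 mm between the fingertips (green from y 330 to 375, fingertips at 343). I lifted before the fingers had fully closed. I'll set it back on the bench and regrip properly.

Run:
```python
from h import *
plan([.43,.187,.200],down(YH),5)
```

```text
[14.9, -16.6, -6.4] [-1.0, -1.9, 0.1]
[14.7, -16.5, -7.2] [-1.0, -1.9, 0.1]
[14.4, -16.4, -8.0] [-1.0, -1.9, 0.1]
[14.1, -16.3, -8.7] [-1.0, -1.9, 0.1]
[13.8, -16.2, -9.5] [-1.0, -1.9, 0.1]
```

apply_moves:
  translation:
    - [11,-16.6,-6.4]
    - [12,-16.5,-7.2]
    - [13,-16.4,-8]
    - [14,-16.3,-8.7]
    - [14,-16.2,-9.5]
  turn:
    - [-1,-1.9,0]
    - [-1,-1.9,0]
    - [-1,-1.9,0]
    - [-1,-1.9,0]
    - [-1,-1.9,0]

```text
t: 5.3
tool_pos: [0.4249, 0.1864, 0.2042]
orientation: [-0.5, -0.494, 0.513, -0.492]
contact_force: [-0.2, 0.1, -3.0]
gripper_width: 0.0137
```

apply_moves:
  translation:
    - [3,0,0]
    - [3,0,0]
    - [3,0,0]
    - [2,0,0]
    - [1,0,0]
  turn:
    - [0,0,0]
    - [0,0,0]
    - [0,0,0]
    - [0,0,0]
    - [0,0,0]

```text
t: 5.92
tool_pos: [0.4237, 0.1865, 0.1911]
orientation: [-0.499, -0.495, 0.513, -0.492]
contact_force: [0.6, -0.3, -3.2]
gripper_width: 0.0133
```

apply_moves:
  translation:
    - [1,0,0]
    - [1,0,0]
    - [1,0,0]
    - [1,0,0]
    - [1,0,0]
  turn:
    - [0,0,0]
    - [0,0,0]
    - [0,0,0]
    - [0,0,0]
    - [0,0,0]

```text
t: 6.55
tool_pos: [0.4255, 0.1863, 0.1888]
orientation: [-0.501, -0.494, 0.512, -0.493]
contact_force: [-2.1, -0.5, 5.8]
gripper_width: 0.0132
```

apply_moves:
  translation:
    - [0,0,0]
    - [0,0,0]
    - [0,0,0]
    - [0,0,0]
    - [0,0,0]
  turn:
    - [0,0,0]
    - [0,0,0]
    - [0,0,0]
    - [0,0,0]
    - [0,0,0]
  jaw: 0.4

```text
t: 7.18
tool_pos: [0.4257, 0.1865, 0.1886]
orientation: [-0.501, -0.494, 0.512, -0.493]
contact_force: [0.5, -0.2, -0.3]
gripper_width: 0.0258
```

apply_moves:
  translation:
    - [6,0,0]
    - [6,0,0]
    - [6,0,0]
    - [5,0,0]
    - [0,0,0]
  turn:
    - [0,0,0]
    - [0,0,0]
    - [0,0,0]
    - [0,0,0]
    - [0,0,0]

```text
t: 7.8
tool_pos: [0.4249, 0.1862, 0.1632]
orientation: [-0.501, -0.494, 0.512, -0.493]
contact_force: [-0.2, -0.4, -0.3]
gripper_width: 0.0261
```

apply_moves:
  translation:
    - [0,0,0]
    - [0,0,0]
    - [0,0,0]
    - [0,0,0]
    - [0,0,0]
  turn:
    - [0,0,0]
    - [0,0,0]
    - [0,0,0]
    - [0,0,0]
    - [0,0,0]
  jaw: 1
  newtons: 45

```text
t: 8.43
tool_pos: [0.4249, 0.1862, 0.1633]
orientation: [-0.501, -0.494, 0.512, -0.493]
contact_force: [-0.4, -0.6, -0.7]
gripper_width: 0.0134
```

Run:
```python
from h import *
s=robot.state(); print(s["t"],s["tool_pos"],s["contact_force"],s["gripper_width"])
for i in range(3): plan(np.array(s["tool_pos"])+[0,0,.1],down(YH),3) if i==0 else None
```

```text
8.425 [0.4249 0.1862 0.1633] [-0.4168 -0.5842 -0.7315] 0.013401660567404399
[-33.3, -0.4, 0.4] [-0.0, 0.2, 0.2]
[-33.3, -0.3, 0.2] [-0.0, 0.2, 0.2]
[-33.3, -0.1, 0.1] [-0.0, 0.2, 0.2]
```

apply_moves:
  translation:
    - [-10,0,0]
    - [-30,0,0]
    - [-30,0,0]
    - [-30,0,0]
    - [0,0,0]
  turn:
    - [0,0,0]
    - [0,0,0]
    - [0,0,0]
    - [0,0,0]
    - [0,0,0]

```text
t: 9.05
tool_pos: [0.4253, 0.187, 0.2667]
orientation: [-0.5, -0.494, 0.513, -0.492]
contact_force: [0.1, 0.3, -3.6]
gripper_width: 0.0137
```

```bash
sed -i 's/hz=.036/hz=.0335/' h.py
python3 - <<'E'
from h import *
plan(tcp(-.09,.1,.024),down(YT,9),5)
E
```

```text
[0.4, 16.6, 9.9] [1.0, 1.9, 0.0]
[0.1, 16.7, 9.6] [1.0, 1.9, 0.0]
[-0.2, 16.9, 9.3] [1.0, 1.9, 0.0]
[-0.5, 17.1, 9.0] [1.0, 1.9, 0.0]
[-0.8, 17.2, 8.7] [1.0, 1.9, 0.0]
```

apply_moves:
  translation:
    - [0.4,16.6,9.9]
    - [0,16.7,9.6]
    - [-0.2,16.9,9.3]
    - [-0.5,17.1,9]
    - [-0.8,17.2,8.7]
  turn:
    - [1,1.9,0]
    - [1,1.9,0]
    - [1,1.9,0]
    - [1,1.9,0]
    - [1,1.8,0]

```text
t: 9.68
tool_pos: [0.5047, 0.1348, 0.256]
orientation: [0.56, 0.513, -0.493, 0.425]
contact_force: [-0.1, 0.6, -2.8]
gripper_width: 0.0138
```

Run:
```python
from h import *
im2=snap("side","side3")
c=cv2.resize(im2[150:280,230:370],None,fx=4,fy=4,interpolation=cv2.INTER_CUBIC)
cv2.imwrite("pics/c5.png",c)
s=robot.state(); print(s["t"],s["tool_pos"],s["contact_force"])
q=R.from_quat(s["orientation"]).as_matrix(); B=np.c_[q[:,1],np.cross(-q[:,0],q[:,1]),-q[:,0]]; print(B, R.from_matrix(B).as_euler("zyx",degrees=True))
org=np.array(s["tool_pos"])-B@[0,0,.1635]; seat=org+B@[0,0,.13]; print("seat in track",R.from_euler("zx",[YT,9],degrees=True).inv().apply(seat-MID))
for nm,P in dict(tabtop=[0,15,198],plateTop=[0,68,170],plateBotL=[-10,68,134],plateTopL=[-10,68,170],plTR=[10,68,170],seat=[0,0,130]).items():
    X=org+B@(np.array(P)/1000); p=proj("side",X)[0]; print(nm,X,p,(p-[230,150])*4)
plan(tcp(-.09,.1,.024),down(YT,9),1)
plan(tcp(0,.1,.024),down(YT,9),5)
```

```text
9.725 [0.5063 0.1329 0.2554] [-0.1859 -1.1563 -3.4341]
[[ 0.9929  0.1184  0.0117]
 [-0.1152  0.9811 -0.1555]
 [-0.0299  0.1531  0.9878]] [-6.8004  0.6697  8.9471]
seat in track [-0.0905  0.096   0.016 ]
tabtop [0.5084 0.1423 0.2918] [324.6403 177.6834] [378.5613 110.7337]
plateTop [0.5144 0.1986 0.2723] [322.7759 201.1492] [371.1035 204.5969]
plateBotL [0.504  0.2054 0.237 ] [328.9056 223.2033] [395.6225 292.8132]
plateTopL [0.5045 0.1998 0.2726] [329.0705 201.2496] [396.2821 204.9983]
plTR [0.5243 0.1975 0.272 ] [316.4896 201.0491] [345.9585 204.1965]
seat [0.5059 0.1381 0.2223] [324.8966 215.2795] [379.5863 261.1181]
[-8.0, -0.0, -3.9] [-0.4, 0.1, 0.7]
[-1.8, 18.0, -0.9] [-0.1, 0.0, 0.1]
[-1.8, 18.0, -0.9] [-0.1, 0.0, 0.1]
[-1.7, 18.0, -0.9] [-0.1, 0.0, 0.1]
[-1.7, 18.0, -0.8] [-0.1, 0.0, 0.1]
[-1.6, 18.0, -0.8] [-0.1, 0.0, 0.1]
```

View pics/c5.png

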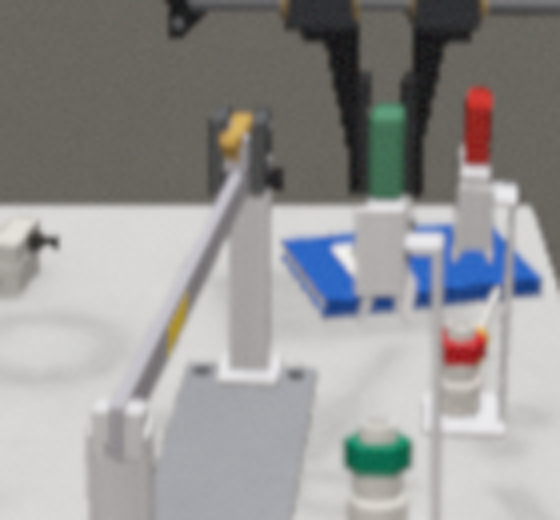

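apply_moves:
  translation:
    - [-8,0,-4]
    - [0,0,0]
    - [-1,17,-1]
    - [-1,17,-1]
    - [-1,17,-1]
  turn:
    - [0,0,0.6]
    - [0,0,0]
    - [0,0,0]
    - [0,0,0]
    - [0,0,0]

```text
t: 10.35
tool_pos: [0.5551, 0.1343, 0.2642]
orientation: [0.561, 0.511, -0.492, 0.427]
contact_force: [0.8, 0.0, -3.4]
gripper_width: 0.0134
```

apply_moves:
  translation:
    - [0,0,0]
    - [0,0,0]
    - [0,0,0]
    - [0,0,0]
    - [0,0,0]
  turn:
    - [0,0,0]
    - [0,0,0]
    - [0,0,0]
    - [0,0,0]
    - [0,0,0]

```text
t: 10.98
tool_pos: [0.5529, 0.136, 0.2639]
orientation: [0.56, 0.512, -0.492, 0.427]
contact_force: [1.0, -0.6, -3.2]
gripper_width: 0.0137
```

```bash
cat >> h.py <<'E'
def where():
    s=robot.state(); q=R.from_quat(s["orientation"]).as_matrix(); B=np.c_[q[:,1],np.cross(-q[:,0],q[:,1]),-q[:,0]]
    org=np.array(s["tool_pos"])-B@[0,0,.1635]; T=R.from_euler("zx",[YT,9],degrees=True).inv()
    print("t",s["t"],"tcp",s["tool_pos"],"F",s["contact_force"],"rel euler",(T*R.from_matrix(B)).as_euler("zyx",degrees=True),"seat",T.apply(org+B@[0,0,.13]-MID)); return org,B
E
python3 - <<'E'
from h import *
im2=snap("side","side4"); org,B=where()
c=cv2.resize(im2[150:270,230:340],None,fx=5,fy=5,interpolation=cv2.INTER_CUBIC)
cv2.imwrite("pics/c6.png",c)
for nm,P in dict(tabtop=[0,15,198],plTL=[-10,68,170],plTR=[10,68,170],plBL=[-10,68,134],seat=[0,0,130]).items():
    X=org+B@(np.array(P)/1000); p=proj("side",X)[0]; print(nm,(p-[230,150])*5+2)
for k in (.03,.1,.17,.255): print("bar",k,(proj("side",track([0,k,0]))[0]-[230,150])*5+2)
plan(tcp(0,.1,.024),down(YT,9),3)
E
```

```text
t 11.025 tcp [0.5529 0.136  0.2639] F [-0.4936 -0.4902 -3.0227] rel euler [-0.0415  0.4317 -0.2858] seat [-0.0445  0.1055  0.0239]
tabtop [335.6628 118.7056]
plTL [352.0607 237.1521]
plTR [288.7188 236.0005]
plBL [352.3614 348.094 ]
seat [340.5966 308.818 ]
bar 0.03 [238.3595 321.1382]
bar 0.1 [213.2663 369.1973]
bar 0.17 [184.6444 424.0216]
bar 0.255 [143.9752 501.9343]
[-0.1, 14.8, 1.9] [-0.0, 0.1, 0.1]
[-0.1, 14.8, 1.9] [-0.0, 0.1, 0.1]
[-0.1, 14.8, 1.9] [-0.0, 0.1, 0.1]
```

View pics/c6.png

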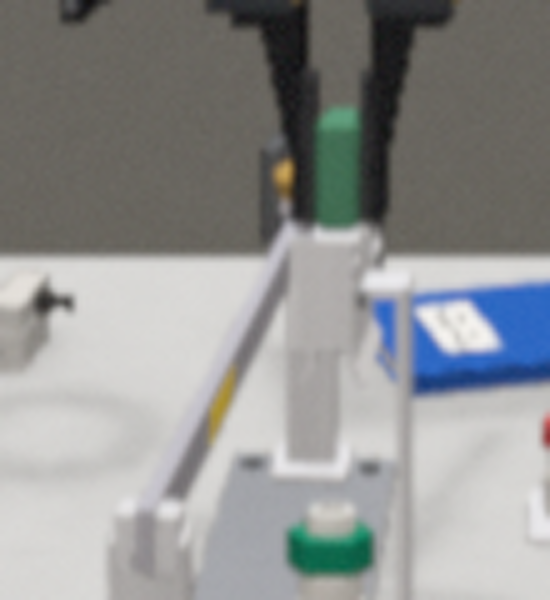

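apply_moves:
  translation:
    - [0,15,2]
    - [0,15,2]
    - [0,15,1.5]
    - [0,0,0]
    - [0,0,0]
  turn:
    - [0,0,0]
    - [0,0.2,0.2]
    - [0,0,0.2]
    - [0,0,0]
    - [0,0,0]

```text
t: 11.65
tool_pos: [0.601, 0.1242, 0.2613]
orientation: [0.563, 0.51, -0.49, 0.428]
contact_force: [0.2, -0.5, -2.2]
gripper_width: 0.0135
```

Run:
```python
from h import *
im2=snap("side","side5"); org,B=where()
c=cv2.resize(im2[150:270,230:340],None,fx=5,fy=5,interpolation=cv2.INTER_CUBIC)
cv2.imwrite("pics/c7.png",c)
for nm,P in dict(tabtop=[0,15,198],plTL=[-10,68,170],plTR=[10,68,170],plBL=[-10,68,134],seat=[0,0,130]).items():
    X=org+B@(np.array(P)/1000); p=proj("side",X)[0]; print(nm,(p-[230,150])*5+2)
plan(tcp(0,.1,.024),down(YT,9),1)
```

```text
t 11.7 tcp [0.6009 0.1242 0.2613] F [ 0.1909 -0.4113 -3.502 ] rel euler [-0.103  -0.0092 -0.0842] seat [0.0049 0.099  0.0232]
tabtop [190.9811 113.8325]
plTL [199.6085 230.5794]
plTR [137.0923 228.9668]
plBL [200.6253 340.5843]
seat [199.0769 302.6246]
[-0.8, -4.9, -1.0] [-0.1, 0.1, -0.0]
```

View pics/c7.png

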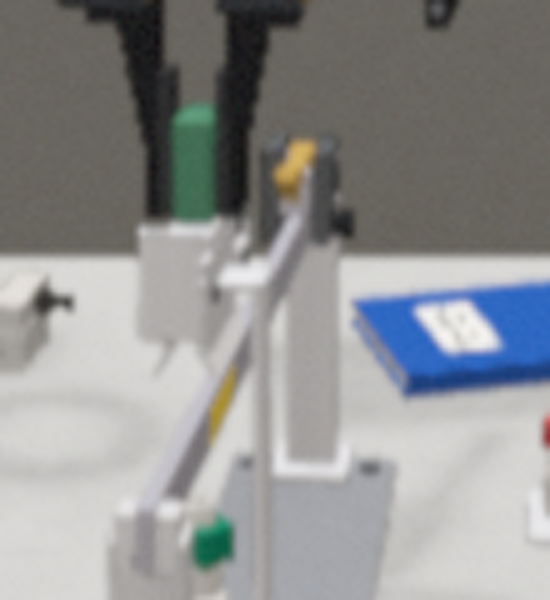

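apply_moves:
  translation:
    - [0,-4.3,-1]
    - [0,0,0]
    - [0,0,0]
    - [3,0,0]
    - [3,0,0]
  turn:
    - [0,0,0]
    - [0,0,0]
    - [0,0,0]
    - [0,0,0]
    - [0,0,0]

```text
t: 12.32
tool_pos: [0.5958, 0.1273, 0.2561]
orientation: [0.563, 0.51, -0.489, 0.429]
contact_force: [0.1, 0.2, -3.3]
gripper_width: 0.0135
```

Run:
```python
from h import *
where()
```

```text
t 12.325 tcp [0.5958 0.1273 0.2561] F [ 0.1309  0.1587 -3.317 ] rel euler [-0.0467 -0.0483 -0.0718] seat [-0.0005  0.1007  0.0175]
```

apply_moves:
  translation:
    - [1,1,0]
    - [1.5,0,0]
    - [1.5,0,0]
    - [1.5,0,0]
    - [1.5,0,0]
  turn:
    - [0,0,0]
    - [0,0,0]
    - [0,0,0]
    - [0,0,0]
    - [0,0,0]

```text
t: 12.95
tool_pos: [0.5968, 0.1283, 0.2482]
orientation: [0.563, 0.51, -0.489, 0.428]
contact_force: [-0.5, 0.2, -3.2]
gripper_width: 0.0134
```

apply_moves:
  translation:
    - [1.5,0,0]
    - [1.5,0,0]
    - [1,0,0]
    - [1,0,0]
    - [1,0,0]
  turn:
    - [0,0,0]
    - [0,0,0]
    - [0,0,0]
    - [0,0,0]
    - [0,0,0]

```text
t: 13.58
tool_pos: [0.5967, 0.1293, 0.2418]
orientation: [0.563, 0.51, -0.489, 0.428]
contact_force: [0.4, -0.1, -2.9]
gripper_width: 0.0134
```

Run:
```python
from h import *
where()
```

```text
t 13.575 tcp [0.5967 0.1293 0.2418] F [ 0.4459 -0.0519 -2.916 ] rel euler [-0.0551 -0.008  -0.0784] seat [0.0005 0.1005 0.0032]
```

apply_moves:
  translation:
    - [0.7,0,0]
    - [0.7,0,0]
    - [0.6,0,0]
    - [0.6,0,0]
    - [0.5,0,0]
  turn:
    - [0,0,0]
    - [0,0,0]
    - [0,0,0]
    - [0,0,0]
    - [0,0,0]

```text
t: 14.2
tool_pos: [0.5968, 0.1298, 0.2386]
orientation: [0.563, 0.51, -0.489, 0.428]
contact_force: [-0.5, 0.4, -3.1]
gripper_width: 0.0135
```

apply_moves:
  translation:
    - [0.5,0,0]
    - [0.5,0,0]
    - [0.5,0,0]
    - [0.5,0,0]
    - [0.5,0,0]
  turn:
    - [0,0,0]
    - [0,0,0]
    - [0,0,0]
    - [0,0,0]
    - [0,0,0]

```text
t: 14.82
tool_pos: [0.5971, 0.13, 0.2382]
orientation: [0.563, 0.51, -0.489, 0.429]
contact_force: [-2.4, -0.6, 2.3]
gripper_width: 0.0135
```

apply_moves:
  translation:
    - [0,0,0]
    - [0,0,0]
    - [0,0,0]
    - [0,0,0]
    - [0,0,0]
  turn:
    - [0,0,0]
    - [0,0,0]
    - [0,0,0]
    - [0,0,0]
    - [0,0,0]
  jaw: 0.2

```text
t: 15.45
tool_pos: [0.598, 0.1304, 0.2382]
orientation: [0.564, 0.51, -0.488, 0.429]
contact_force: [0.4, -0.2, 0.2]
gripper_width: 0.0343
```

apply_moves:
  translation:
    - [-10,0,0]
    - [-20,0,0]
    - [-20,0,0]
    - [-10,0,0]
    - [0,0,0]
  turn:
    - [0,0,0]
    - [0,0,0]
    - [0,0,0]
    - [0,0,0]
    - [0,0,0]

```text
t: 16.08
tool_pos: [0.5987, 0.1202, 0.3041]
orientation: [0.565, 0.509, -0.487, 0.43]
contact_force: [0.0, -0.3, -1.0]
gripper_width: 0.0346
```

Run:
```python
from h import *
im=snap("side","side6"); im2=snap("top","top6"); where()
c=np.zeros((600,800,3),np.uint8)
c[:320,:800]=cv2.resize(im2[165:245,270:470],None,fx=4,fy=4); c[320:600,:400]=cv2.resize(im[160:300,220:420],None,fx=2,fy=2)
cv2.imwrite("pics/c8.png",c); print(blobs(im,(45,90,50),(85,255,255)),blobs(im2,(45,90,50),(85,255,255)))
```

```text
t 16.175 tcp [0.5981 0.1204 0.3026] F [-0.4121 -0.2942 -0.3173] rel euler [-0.0126 -0.3333 -0.0114] seat [0.0019 0.1014 0.0646]
[([274, 178, 8, 21, 141], [277.7, 188.0], [[277.5, 188.0], [20.0, 7.0], 90.0]), ([269, 255, 13, 9, 89], [275.0, 259.1], [[275.0, 259.0], [8.0, 12.0], 90.0]), ([146, 261, 25, 34, 198], [157.6, 278.3], [[158.5, 277.8], [6.1, 40.7], 32.2]), ([170, 262, 43, 36, 367], [190.2, 279.2], [[191.4, 279.2], [24.1, 47.4], 26.6])] [([339, 80, 31, 55, 960], [355.6, 108.7], [[354.2, 107.1], [28.0, 53.1], 6.3]), ([290, 186, 14, 10, 126], [296.8, 190.3], [[296.5, 190.5], [9.0, 13.0], 90.0])]
```

View pics/c8.png

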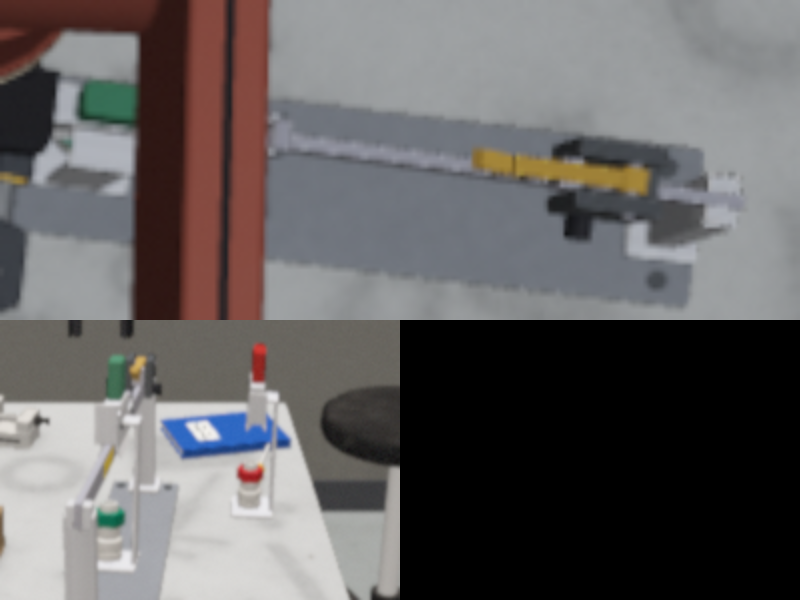

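apply_moves:
  translation:
    - [0,0,0]
    - [0,0,0]
    - [0,0,0]
    - [0,0,0]
    - [0,0,0]
  turn:
    - [0,0,0]
    - [0,0,0]
    - [0,0,0]
    - [0,0,0]
    - [0,0,0]
  jaw: 1
  newtons: 30

```text
t: 16.8
tool_pos: [0.5969, 0.1206, 0.2998]
orientation: [0.563, 0.51, -0.489, 0.429]
contact_force: [1.2, 0.5, -0.9]
gripper_width: 0.0013
```

apply_moves:
  translation:
    - [0,0,0]
    - [0,0,0]
    - [0,0,0]
    - [0,0,0]
    - [0,0,0]
  turn:
    - [0,0,0]
    - [0,0,0]
    - [0,0,0]
    - [0,0,0]
    - [0,0,0]

```text
t: 17.42
tool_pos: [0.5969, 0.1207, 0.2999]
orientation: [0.563, 0.51, -0.489, 0.429]
contact_force: [-0.2, 0.1, 0.1]
gripper_width: 0.0004
```

```bash
cat >> h.py <<'E'
T=R.from_euler("zx",[YT,9],degrees=True)
def tabpos(nm):
    im=snap("side",nm); b=[x for x in blobs(im,(45,90,50),(85,255,255)) if 255<x[1][0]<310 and x[1][1]<225]
    print("side",b)
    im=snap("top",nm+"t"); g=[x for x in blobs(im,(45,90,50),(85,255,255)) if 160<x[1][1]<250]; print("top",g)
    # intersect side ray (tab visible +y face, z~182) with plane of bar x=0
    for x in b:
        (u0,v0,w,h,_)=x[0]
        o,v=ray("side",(x[1][0],v0-.5)); n=T.apply([0,0,1]); s=((track([0,0,.068])-o)@n)/(v@n); print("tab top edge track",T.inv().apply(o+s*v-MID))
    for x in g:
        o,v=ray("top",x[1]); n=T.apply([0,0,1]); s=((track([0,0,.068])-o)@n)/(v@n); print("tab top ctr track",T.inv().apply(o+s*v-MID))
E
python3 - <<'E'
from h import *
tabpos("s7"); where(); print(cv2.imread("pics/s7t.png").shape)
E
```

```text
side [([280, 171, 7, 19, 111], [282.7, 179.6], [[283.0, 180.0], [18.0, 6.0], 90.0])]
top [([341, 192, 21, 11, 180], [351.2, 197.0], [[350.9, 197.1], [20.3, 9.7], 7.1])]
tab top edge track [-0.0017 -0.0435  0.068 ]
tab top ctr track [-0.0033 -0.0543  0.068 ]
t 17.525 tcp [0.597  0.1206 0.2999] F [ 0.4574 -0.8662 -0.5002] rel euler [-0.0351 -0.0786 -0.0367] seat [0.0006 0.1011 0.0619]
(480, 640, 3)
```

apply_moves:
  translation:
    - [15,0,6]
    - [20,0,7]
    - [20,0,7]
    - [15,0,6]
    - [5,0,5]
  turn:
    - [0,0,0]
    - [0,0,0]
    - [0,0,0]
    - [0,0,0]
    - [0,0,0]

```text
t: 18.15
tool_pos: [0.5924, 0.1007, 0.2151]
orientation: [0.562, 0.511, -0.489, 0.428]
contact_force: [0.8, -0.0, -0.1]
gripper_width: 0.0002
```

Run:
```python
from h import *
tabpos("s8"); where()
```

```text
side []
top [([355, 193, 8, 10, 56], [358.5, 197.3], [[358.6, 197.8], [6.5, 9.1], 8.1])]
tab top ctr track [-0.0022 -0.0658  0.068 ]
t 18.25 tcp [0.5927 0.1005 0.2158] F [ 0.0137  0.4681 -0.5105] rel euler [-0.0512 -0.0187 -0.0701] seat [ 0.0001  0.0677 -0.0181]
```

apply_moves:
  translation:
    - [0,0,7]
    - [0,0,7]
    - [0,0,6]
    - [0,0,5]
    - [0,0,3]
  turn:
    - [0,0,0]
    - [0,0,0]
    - [0,0,0]
    - [0,0,0]
    - [0,0,0]

```text
t: 18.88
tool_pos: [0.5911, 0.071, 0.2142]
orientation: [0.564, 0.509, -0.488, 0.43]
contact_force: [-0.3, 0.3, -0.9]
gripper_width: 0.0006
```

apply_moves:
  translation:
    - [0,0,1.5]
    - [0,0,1.5]
    - [0,0,1.5]
    - [0,0,1.5]
    - [0,0,1.5]
  turn:
    - [0,0,0]
    - [0,0,0]
    - [0,0,0]
    - [0,0,0]
    - [0,0,0]

```text
t: 19.5
tool_pos: [0.5902, 0.0633, 0.213]
orientation: [0.564, 0.509, -0.488, 0.43]
contact_force: [0.7, -0.5, -0.5]
gripper_width: 0.0003
```

Run:
```python
from h import *
where()
```

```text
t 19.5 tcp [0.5902 0.0633 0.213 ] F [ 0.7105 -0.5453 -0.5076] rel euler [ 0.0099 -0.3051 -0.0481] seat [ 0.0019  0.0306 -0.015 ]
```

apply_moves:
  translation:
    - [1.5,-1,0.8]
    - [1.5,-0.7,0.8]
    - [0,0,0.8]
    - [0,0,0.8]
    - [0,0,0.8]
  turn:
    - [0,0,0]
    - [0,0,0.3]
    - [0,0,0]
    - [0,0,0]
    - [0,0,0]

```text
t: 20.12
tool_pos: [0.5878, 0.0599, 0.2091]
orientation: [0.565, 0.508, -0.487, 0.431]
contact_force: [0.6, -0.1, -0.3]
gripper_width: 0.0002
```

apply_moves:
  translation:
    - [0,0,0.8]
    - [0,0,0.8]
    - [0,0,0.8]
    - [0,0,0.8]
    - [0,0,0.8]
  turn:
    - [0,0,0]
    - [0,0,0]
    - [0,0,0]
    - [0,0,0]
    - [0,0,0]

```text
t: 20.75
tool_pos: [0.5874, 0.0557, 0.2085]
orientation: [0.565, 0.508, -0.487, 0.431]
contact_force: [0.3, -0.5, 0.4]
gripper_width: 0.0006
```

Run:
```python
from h import *
where()
```

```text
t 20.75 tcp [0.5874 0.0557 0.2085] F [ 0.3342 -0.5103  0.4091] rel euler [ 0.0119 -0.6261 -0.0461] seat [ 0.0003  0.022  -0.0182]
```

apply_moves:
  translation:
    - [0,0,0.8]
    - [0,0,0.8]
    - [0,0,0.8]
    - [0,0,0.8]
    - [0,0,0.8]
  turn:
    - [0,0,-0.5]
    - [0,0,0]
    - [0,0,0]
    - [0,0,0]
    - [0,0,0]

```text
t: 21.38
tool_pos: [0.587, 0.0525, 0.2081]
orientation: [0.563, 0.511, -0.488, 0.429]
contact_force: [-0.2, 1.3, 0.4]
gripper_width: 0.0001
```

apply_moves:
  translation:
    - [0,0,0.8]
    - [0,0,0.8]
    - [0,0,0.8]
    - [0,0,0.8]
    - [0,0,0.8]
  turn:
    - [0,0,0]
    - [0,0,0]
    - [0,0,0]
    - [0,0,0]
    - [0,0,0]

```text
t: 22.0
tool_pos: [0.5865, 0.0487, 0.2076]
orientation: [0.563, 0.511, -0.488, 0.429]
contact_force: [0.3, 2.6, 0.8]
gripper_width: 0.0
```

apply_moves:
  translation:
    - [0,0,0.8]
    - [0,0,0.8]
    - [0,0,0.8]
    - [0,0,0.8]
    - [0,0,0.8]
  turn:
    - [0,0,0]
    - [0,0,0]
    - [0,0,0]
    - [0,0,0]
    - [0,0,0]

```text
t: 22.62
tool_pos: [0.5861, 0.0449, 0.207]
orientation: [0.563, 0.511, -0.488, 0.428]
contact_force: [0.1, 2.2, 1.0]
gripper_width: -0.0001
```

apply_moves:
  translation:
    - [0,0,0.8]
    - [0,0,0.8]
    - [0,0,0.8]
    - [0,0,0.8]
    - [0,0,0.8]
  turn:
    - [0,0,0]
    - [0,0,0]
    - [0,0,0]
    - [0,0,0]
    - [0,0,0]

```text
t: 23.25
tool_pos: [0.5857, 0.0416, 0.2065]
orientation: [0.564, 0.512, -0.487, 0.428]
contact_force: [0.1, 5.3, 1.2]
gripper_width: 0.0003
```

Run:
```python
from h import *
where()
```

```text
t 23.25 tcp [0.5857 0.0416 0.2065] F [0.0667 5.3119 1.1993] rel euler [ 0.0732 -0.0968  0.2193] seat [-0.0001  0.0079 -0.018 ]
```

apply_moves:
  translation:
    - [0,0,0.8]
    - [0,0,0.8]
    - [0,0,0.8]
    - [0,0,0.8]
    - [0,0,0.8]
  turn:
    - [0,0,0]
    - [0,0,0]
    - [0,0,0]
    - [0,0,0]
    - [0,0,0]

```text
t: 23.88
tool_pos: [0.5851, 0.0356, 0.2055]
orientation: [0.563, 0.511, -0.488, 0.429]
contact_force: [0.1, 0.3, -0.1]
gripper_width: 0.0006
```

apply_moves:
  translation:
    - [0,0,0.8]
    - [0,0,0.8]
    - [0,0,0.8]
    - [0,0,0.8]
    - [0,0,0.8]
  turn:
    - [0,0,0]
    - [0,0,0]
    - [0,0,0]
    - [0,0,0]
    - [0,0,0]

```text
t: 24.5
tool_pos: [0.5845, 0.0304, 0.2045]
orientation: [0.563, 0.51, -0.489, 0.429]
contact_force: [-0.4, -0.4, -0.8]
gripper_width: 0.0007
```

apply_moves:
  translation:
    - [0,0,0.6]
    - [0,0,0.6]
    - [0,0,0.6]
    - [0,0,0.6]
    - [0,0,0.6]
  turn:
    - [0,0,0]
    - [0,0,0]
    - [0,0,0]
    - [0,0,0]
    - [0,0,0]

```text
t: 25.12
tool_pos: [0.5842, 0.0279, 0.2041]
orientation: [0.563, 0.511, -0.488, 0.429]
contact_force: [0.1, 0.3, 0.1]
gripper_width: 0.0006
```

apply_moves:
  translation:
    - [0,0,0.5]
    - [0,0,0.5]
    - [0,0,0.5]
    - [0,0,0.5]
    - [0,0,0.5]
  turn:
    - [0,0,0]
    - [0,0,0]
    - [0,0,0]
    - [0,0,0]
    - [0,0,0]

```text
t: 25.75
tool_pos: [0.5839, 0.0253, 0.2037]
orientation: [0.563, 0.511, -0.488, 0.429]
contact_force: [-0.6, 1.3, 0.4]
gripper_width: 0.0003
```

Run:
```python
from h import *
where()
```

```text
t 25.75 tcp [0.5839 0.0253 0.2037] F [-0.6368  1.268   0.4105] rel euler [ 0.0288 -0.0857  0.0166] seat [-0.0001 -0.0088 -0.0182]
```

apply_moves:
  translation:
    - [0,0,0.5]
    - [0,0,0.5]
    - [0,0,0.5]
    - [0,0,0.5]
    - [0,0,0.5]
  turn:
    - [0,0,0]
    - [0,0,0]
    - [0,0,0]
    - [0,0,0]
    - [0,0,0]

```text
t: 26.38
tool_pos: [0.5838, 0.0247, 0.2037]
orientation: [0.564, 0.512, -0.487, 0.428]
contact_force: [-0.3, 4.6, 0.7]
gripper_width: 0.0006
```

apply_moves:
  translation:
    - [0,0,0.5]
    - [0,0,0.5]
    - [0,0,0.5]
    - [0,0,0.5]
    - [0,0,0.5]
  turn:
    - [0,0,0]
    - [0,0,0]
    - [0,0,0]
    - [0,0,0]
    - [0,0,0]

```text
t: 27.0
tool_pos: [0.5838, 0.0247, 0.2038]
orientation: [0.565, 0.513, -0.485, 0.427]
contact_force: [0.4, 4.7, 1.5]
gripper_width: 0.0003
```

apply_moves:
  translation:
    - [0,0,0.7]
    - [0,0,0.9]
    - [0,0,1.0]
    - [0,0,1.0]
    - [0,0,1.0]
  turn:
    - [0,0,0]
    - [0,0,0]
    - [0,0,0]
    - [0,0,0]
    - [0,0,0]

```text
t: 27.62
tool_pos: [0.5836, 0.0248, 0.204]
orientation: [0.566, 0.515, -0.483, 0.426]
contact_force: [0.6, 7.4, 1.6]
gripper_width: 0.0004
```

Run:
```python
from h import *
where()
```

```text
t 27.625 tcp [0.5836 0.0248 0.204 ] F [0.5894 7.4209 1.6418] rel euler [ 0.2687 -0.1062  0.9009] seat [-0.0003 -0.0089 -0.0178]
```

apply_moves:
  translation:
    - [0,0,1.2]
    - [0,0,1.3]
    - [0,0,1.3]
    - [0,0,1.3]
    - [0,0,1.3]
  turn:
    - [0,-0.1,0]
    - [0,-0.1,0]
    - [0,-0.1,0]
    - [0,-0.1,0]
    - [0,-0.1,0]

```text
t: 28.25
tool_pos: [0.5835, 0.0247, 0.2044]
orientation: [0.566, 0.516, -0.481, 0.426]
contact_force: [1.8, 7.8, 1.2]
gripper_width: 0.0001
```

apply_moves:
  translation:
    - [0,0,1.3]
    - [0,0,1.3]
    - [0,0,1.3]
    - [0,0,1.3]
    - [0,0,1.3]
  turn:
    - [0,-0.1,0]
    - [0,-0.1,0]
    - [0,-0.1,0]
    - [0,-0.1,0]
    - [0,-0.1,0]

```text
t: 28.88
tool_pos: [0.5832, 0.0246, 0.2047]
orientation: [0.566, 0.517, -0.48, 0.427]
contact_force: [-0.1, 7.7, 1.1]
gripper_width: 0.0006
```

Run:
```python
from h import *
where()
```

```text
t 28.875 tcp [0.5832 0.0246 0.2047] F [-0.0993  7.7122  1.1287] rel euler [ 0.6088 -0.1174  1.0876] seat [-0.0007 -0.0088 -0.0172]
```

apply_moves:
  translation:
    - [0,0,1.5]
    - [0,0,1.7]
    - [0,0,1.7]
    - [0,0,1.7]
    - [0,0,1.7]
  turn:
    - [0.1,-0.1,0]
    - [0.1,-0.1,0]
    - [0.1,-0.1,0]
    - [0.1,-0.1,0]
    - [0.1,-0.1,0]

```text
t: 29.5
tool_pos: [0.5832, 0.0244, 0.2053]
orientation: [0.568, 0.517, -0.48, 0.424]
contact_force: [1.8, 8.0, 1.3]
gripper_width: 0.0002
```

apply_moves:
  translation:
    - [0,0,1.7]
    - [0,0,1.7]
    - [0,0,1.7]
    - [0,0,1.7]
    - [0,0,1.7]
  turn:
    - [0.1,-0.1,0]
    - [0.1,-0.1,0]
    - [0.1,-0.1,0]
    - [0.1,-0.1,0]
    - [0.1,-0.1,0]

```text
t: 30.12
tool_pos: [0.5833, 0.0243, 0.206]
orientation: [0.57, 0.516, -0.48, 0.422]
contact_force: [0.6, 9.3, 2.0]
gripper_width: 0.0002
```

apply_moves:
  translation:
    - [0,0,1.7]
    - [0,0,1.7]
    - [0,0,1.7]
    - [0,0,1.7]
    - [0,0,1.7]
  turn:
    - [0.1,-0.1,0]
    - [0.1,-0.1,0]
    - [0.1,-0.1,0]
    - [0.1,-0.1,0]
    - [0.1,-0.1,0]

```text
t: 30.75
tool_pos: [0.5835, 0.0242, 0.2067]
orientation: [0.573, 0.516, -0.479, 0.42]
contact_force: [0.6, 9.6, 2.3]
gripper_width: 0.0004
```

apply_moves:
  translation:
    - [0,0,1.7]
    - [0,0,1.7]
    - [0,0,1.7]
    - [0,0,1.7]
    - [0,0,1.7]
  turn:
    - [0.1,-0.1,0]
    - [0.1,-0.1,0]
    - [0.1,-0.1,0]
    - [0.1,-0.1,0]
    - [0.1,-0.1,0]

```text
t: 31.38
tool_pos: [0.5837, 0.024, 0.2074]
orientation: [0.575, 0.515, -0.478, 0.418]
contact_force: [0.9, 9.2, 1.3]
gripper_width: 0.0006
```

Run:
```python
from h import *
where()
im=snap("top","top9"); im2=snap("side","side9")
c=np.zeros((600,800,3),np.uint8)
c[:300]=cv2.resize(im[175:235,310:470],None,fx=5,fy=5,interpolation=cv2.INTER_CUBIC); c[300:600,:400]=cv2.resize(im2[155:230,240:340],None,fx=4,fy=4,interpolation=cv2.INTER_CUBIC); cv2.imwrite("pics/c9.png",c)
```

```text
t 31.375 tcp [0.5837 0.024  0.2074] F [0.8514 9.2146 1.2626] rel euler [-0.4434 -0.3967  2.1864] seat [ 0.     -0.0083 -0.0144]
```

View pics/c9.png

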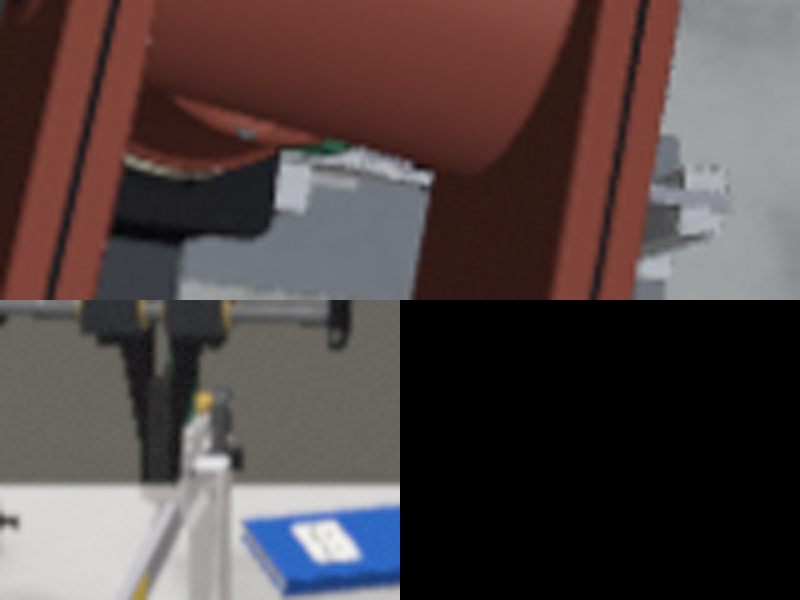

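Bedded at about 9.5 N for over 2 s, in contact well above 6 N for 3.7 s. Backing off to check the catch.

apply_moves:
  translation:
    - [0,0,-3]
    - [0,0,-10]
    - [0,0,-20]
    - [0,0,-30]
    - [-20,0,-20]
  turn:
    - [0,0,0]
    - [0,0,0]
    - [0,0,0]
    - [0,0,0]
    - [0,0,0]

```text
t: 32.1
tool_pos: [0.5926, 0.1025, 0.2412]
orientation: [0.574, 0.514, -0.482, 0.417]
contact_force: [0.7, -0.6, 0.1]
gripper_width: 0.0007
```

apply_moves:
  translation:
    - [-40,-20,-30]
    - [-40,-40,-40]
    - [-20,-50,-30]
    - [0,-50,-30]
    - [0,0,0]
  turn:
    - [0,0,0]
    - [0,0,0]
    - [0,0,0]
    - [0,0,0]
    - [0,0,0]

```text
t: 32.72
tool_pos: [0.4491, 0.2349, 0.3697]
orientation: [0.575, 0.515, -0.479, 0.419]
contact_force: [1.2, -0.3, -0.3]
gripper_width: 0.0008
```

Run:
```python
from h import *
where(); tabpos("s10")
im=cv2.imread("pics/s10t.png"); im2=cv2.imread("pics/s10.png")
c=np.zeros((600,800,3),np.uint8)
c[:300]=cv2.resize(im[175:235,310:470],None,fx=5,fy=5,interpolation=cv2.INTER_CUBIC); c[300:600,:400]=cv2.resize(im2[155:230,240:340],None,fx=4,fy=4,interpolation=cv2.INTER_CUBIC); cv2.imwrite("pics/c10.png",c)
```

```text
t 32.725 tcp [0.4491 0.2349 0.3697] F [ 1.1544 -0.2706 -0.3099] rel euler [-0.4404 -0.4758  2.0911] seat [-0.1599  0.2087  0.113 ]
side [([282, 168, 7, 18, 108], [284.8, 176.6], [[285.0, 176.5], [17.0, 6.0], 90.0])]
top [([362, 195, 20, 11, 170], [371.5, 199.8], [[371.3, 200.0], [19.3, 9.6], 7.1])]
tab top edge track [-0.0018 -0.0793  0.068 ]
tab top ctr track [-0.0034 -0.0868  0.068 ]
```

View pics/c10.png

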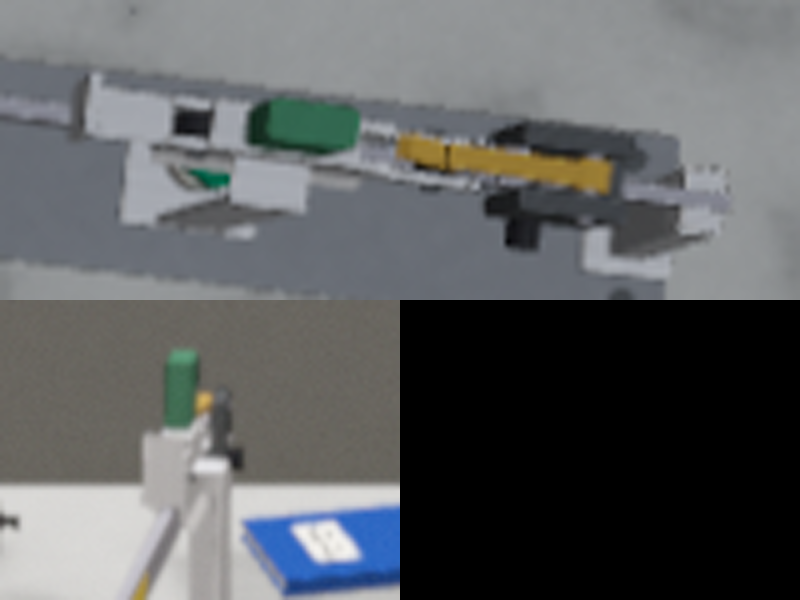

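```bash
python3 -c "
from h import *
workorder.close_job()"
```

```text
the job is handed in; nothing more can be done
```

The green hanger is on the rail, home against the stop with the catch over its nose as far as I could tell, and the job is handed in. The catch angle could not be read, so the click is inferred from force and travel.

- **Grip:** on the first lift the fingers had not fully closed, so they held only about 9 mm of the tab. I set the hanger back on the bench, regripped it and carried on.
- **Setting down:** I hooked it over the yellow band at about y = +100 mm on the bar. It settled with a contact force of about 5 N. I let go and it rolled to the catch by itself. The pictures put its rest there at about y = -52 mm, though I only took two readings about 0.7 s apart before moving in.
- **Pushing home:** the force on the push plate rose to about 5 N, fell to about 0 (the click), then rose again at a rigid stop. I held 9–9.5 N for about 2 s, after about 1.8 s at 7.5–8 N. The tool tilted about 2° under load, but the hanger stayed in place.
- **Last checks:** after backing off, the hanger sits at about y = -80 to -95 mm, inside the required range. The brass arm lies over its nose and nothing touches it. The two camera readings differ by about 7 mm, and the travel they give (33–36 mm) is a little above the 26–32 mm expected. By finger position I felt about 28 mm. The red hanger was never approached.

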